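Ready the veneer-press hand pump for the next pressing

TASK

The last panel is out of the veneer press, and the hydraulic hand pump on the bench still has its release valve open and the peak hand of its gauge standing at the last pressing. Make the pump ready for the next one: with the small winged knob in the middle of the gauge, wind the peak hand back down the scale (anticlockwise) to its zero stop, and turn the winged release-valve knob clockwise until it is fully closed. Leave the other things on the bench where they are.

Things in the scene. Friction and masses are not known exactly. Their poses are not given: they have to be found in the camera images.
- pump: grey hydraulic hand pump bolted to the bench. Tank 150 (x) by 340 mm (y) under a 170 x 360 mm cover, top at 114 mm. Origin at bench level under its centre, z up, -x side towards the robot at yaw 0. Gauge axis at x -20, y +100; release valve at x -30, y -90, both on an aluminium bar. Lever socket at x +15 to +138, y -24 to +24, up to 197 mm high. Handle tube stowed at x +100, 89 mm high.
- gauge_face (a point): middle of the glass of the pump's round dial gauge, which lies face up: 165 mm across, white dial, glass and bezel level with this point, 192 mm above the bench. Scale of 270 degrees, clockwise from zero at the lower left seen from the pump's -x side. The broad hand with a diamond head, 58 mm long, is the peak hand; the thin hand under it is the pressure hand, at rest on zero for good.
- peak (a joint): angle of the gauge's peak hand and its winged knob, which turn as one about the gauge's upright axis: 0 = at the zero stop, growing clockwise seen from above to 4.70 at the end of the scale; so it is zeroed by turning anticlockwise from above. Held by friction only (about 0.025 N m), no spring: stays where it is left. Starts between 1.2 and 2.8.
- peak_grip (a point): on the gauge's axis, the middle of the black knob's wing, 208 mm above the bench. The wing is an upright flat bar 30 mm long, 10 mm thick, 20 mm high (198 to 218 mm above the bench) on a 22 mm round foot, 6 mm high, that stands just over the gauge glass. The x axis of this point lies along the wing and points the way the peak hand points; z is up.
- valve (a joint): angle of the release valve's knob about its upright axis: 0 = fully closed, against its stop; growing anticlockwise seen from above as it opens, up to 3.0; so it is closed by turning clockwise from above. Friction only (about 0.06 N m), stays where it is left. Starts between 0.6 and 1.25.
- valve_grip (a point): on the release valve's axis, the middle of its black knob's wing, 184 mm above the bench. The wing is an upright flat bar 46 mm long, 12 mm thick, 22 mm high (173 to 195 mm above the bench) on a 28 mm round foot 8 mm high. Nothing within 60 mm of the axis is higher than 166 mm. The x axis of this point lies along the wing, and along the pump's x axis when closed; z is up.
- jar: big clear jar with a red lid, 110 mm across, 150 mm high, standing on the bench off the pump's -y end; origin in its underside. To be left alone.
- glue: white glue bottle, 64 mm across, 165 mm high, standing off the pump's +y end; origin in its underside. To be left alone.
- caul: wooden pressing batten 30 x 300 x 22 mm lying behind the pump; origin in the middle of its underside. To be left alone.
- brush: glue brush 200 mm long lying on the bench in front of the pump, between it and the robot. To be left alone.

How it is judged:
By the outcome, as a careful person would: the job done as asked, in the order asked, and still so for the second after the job is handed in, with the robot touching nothing.
It also fails if it takes over 64 s, if anything falls off the work surface, if the arm or the gripper's body presses on something with over 40 N, if the wrist force passes 120 N, or if a joint passes its speed limit or range.

ROBOT

A 6-joint arm with a two-finger parallel gripper is mounted at the origin on the work surface. World frame = base frame: x ahead of the robot, y to its left, z up, the work surface at z = 0. Lengths are in m, angles in rad, forces in N, time in s.
With the tool pointing down it reaches from about 0.325 to 0.775 m from the base axis. Payload 5.5 kg.
Tool frame: the origin (TCP) lies midway between the tips of the shut fingers; the grasp point (between the pads) lies 19 mm behind it; z points along the fingers, y is the line along which they close (so a half turn about z gives the same grasp; the last joint's range is limited). The gripper opens to 88 mm and grips with 3 to 60 N. Pads are 20 mm wide; open, the fingers measure 115 mm over their backs; the gripper's body (75 mm by 178 mm) begins 61 mm behind the grasp point.
Start: joints at [1.052, 0.091, 1.231, -0, 1.82, -0.057], TCP at [0.267, 0.537, 0.201] pointing down, gripper open.
Joint ranges: [-2.87, 2.87], [-0.86, 2.18], [0.17, 2.46], [-1.51, 4.65], [0.06, 2.69], [-2.65, 2.65]. Speed limits (rad/s): [2.57, 2.57, 3.01, 3.14, 3.14, 3.14].

INTERFACE

Orientations are given as a rotation vector (axis times angle).
In Python, from rig import * gives the robot as it stands.
- The arm moves only by the tool arm_command, never from a script. Its argument "series" is a list of rows, each a list of 7 numbers: the turn, a rotation vector about the tool's x, y, z in degrees, then the shift along the tool's x, y, z in m, then the gripper command: -1 is fully open, 1 is shut, values between are in proportion. In form: [[rx, ry, rz, x, y, z, gripper], ...]. A call has 1 to 5 rows; each row shifts and turns the commanded pose from where the row before left it, along the tool's axes as they then stand; what a row does not reach is not made up. A row lasts 1/10 s, in which the tool goes at most 50 mm and 8.59 degrees, less where a joint would pass 70% of its speed; a pose out of reach is approached as far as the arm can. A call is refused whole if a number of a shift passes 0.05 or a number of a turn 8.59, either way. A call with a gripper value outside its range is refused whole. The fingers move at their own pace and stop on an object; the grip force is fixed at half the most. Time passes only in rows, so rows that do not move let the fingers close. It gives the time, the measured TCP pose, the force, the opening and the grip force at its end, in the units of the state.
- sense(): the state, without advancing time (a new reading comes with each control period).
- get_image(name): name is "scene" or "top"; returns a dict with "img" (420x560x3 uint8, red, green, blue), "fx", "fy", "cx", "cy" (pixels), "R" (3x3) and "t" (3): a world point X has camera coordinates R X + t. Camera axes: x right, y down, z forward; pixel columns grow to the right and rows downward; lengths in m; the calibration is good to about 2 mm. A picture is of the moment at which its call begins. There is no depth.
- close_job(): hands the job in; it is judged then, once.
The state is a dict: "time": time; "joint_pos": joint angles; "joint_vel": joint speeds; "joint_efforts": joint torques, N m; "tool_pos": TCP position; "orientation": TCP orientation; "wrist_force": force on the tool from outside, world axes, zero at the start; "ft_torque": the same for the moment, N m; "opening": finger opening in m; "finger_force": force on a finger pad.
Only numpy, scipy, OpenCV 4.12 (cv2) and the standard library are available. Lean on these libraries where they do the work, as an engineer would, in place of code of your own. Each camera call takes 0.05 s, during which the arm holds its last target. There are 200 camera calls.

## Working session

There is one attempt and no reset: what is moved stays moved. The work goes in short steps, Python scripts to look and compute and a tool call to move; the robot and the scene stay as the last step left them, time stands still between calls to the robot, and variables do not carry over. Pictures are saved under pics/ and viewed, at most 10 in all, crops included, and the job is handed in when it is done.

Besides the shell and the picture viewer there is one more tool, called after "Call:" by a JSON object that holds its "op" and its "data", one argument or row to a line. arm_command: Moves the arm, as the interface text tells. Its arguments: {"type":"object","properties":{"series":{"type":"array","items":{"type":"array","items":{"type":"number"}}}},"required":["series"]}

```bash
mkdir -p pics; python3 - <<'E'
from rig import *
import cv2,numpy as np
for n in("scene","top"):
    d=get_image(n);cv2.imwrite(f"pics/{n}0.png",d["img"][:,:,::-1])
    np.savez(f"{n}0.npz",**d)
    print(n,d["fx"],d["cx"],d["cy"],np.round(-np.array(d["R"]).T@d["t"],3),np.round(d["R"],3).tolist())
s=sense();print(s["tool_pos"],s["orientation"],s["opening"],s["time"])
E
```

```text
scene 525.9803973962083 274.7355686076526 209.63273622112695 [0.933 0.781 1.198] [[-0.88, 0.475, -0.012], [0.379, 0.685, -0.622], [-0.288, -0.552, -0.783]]
top 520.4594737345832 279.5621654275725 207.94279147461006 [0.327 0.036 1.275] [[-0.011, -1.0, -0.004], [-0.98, 0.012, -0.197], [0.197, 0.001, -0.98]]
[0.2671861  0.53691931 0.20017319] [-7.18834005e-01 -3.05776313e+00  2.45027608e-03] 0.08769907615869416 0.1
```

View pics/scene0.png

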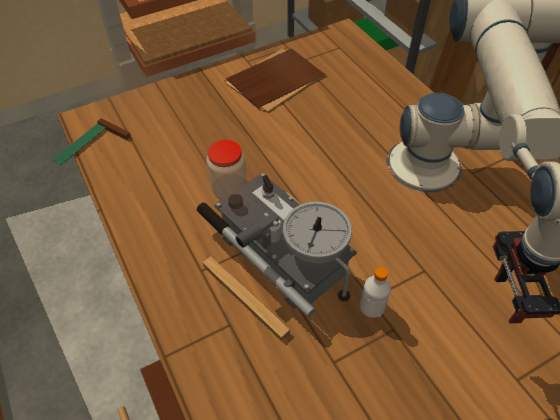

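View pics/top0.png

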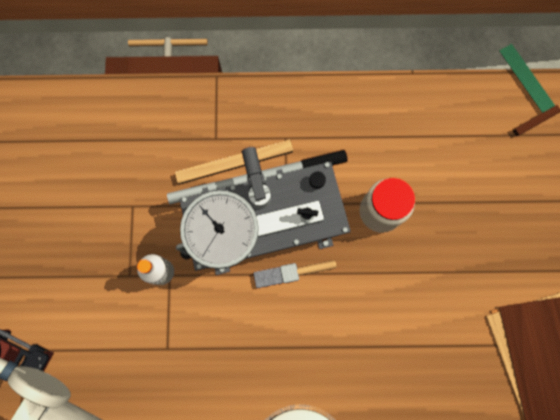

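The top view shows the gauge at about (219,229), its broad hand pointing up-left, the valve knob near (308,213), the jar at (390,203), the glue bottle at (152,268) and the brush at (295,272). The scene view agrees, with the gauge at about (318,229) and the valve at (268,186).

```bash
cat > h.py <<'E'
import numpy as np,cv2
def ray(d,u,v,z):
    R=np.array(d["R"]);c=-R.T@d["t"]
    r=R.T@np.array([(u-d["cx"])/d["fx"],(v-d["cy"])/d["fy"],1]);return c+r*(z-c[2])/r[2]
def proj(d,X):
    p=np.array(d["R"])@X+d["t"];return d["fx"]*p[0]/p[2]+d["cx"],d["fy"]*p[1]/p[2]+d["cy"]
def ortho(d,c,z,half,px):  # rectified metric view of plane z: up=+x, left=+y
    P=np.float32([proj(d,np.array([c[0]+a,c[1]+b,z])) for a,b in((half,half),(half,-half),(-half,-half),(-half,half))])
    return cv2.warpPerspective(d["img"],cv2.getPerspectiveTransform(P,np.float32([[0,0],[px,0],[px,px],[0,px]])),(px,px),flags=cv2.INTER_CUBIC)
E
python3 - <<'E'
from h import *
for n,g,v in(("top",(219,229),(308,213)),("scene",(317,229),(268,186))):
    d=dict(np.load(n+"0.npz"));img=d["img"]
    print(n,"gauge",ray(d,*g,.192).round(4),"valve",ray(d,*v,.184).round(4))
    hsv=cv2.cvtColor(img,cv2.COLOR_RGB2HSV)
    m=((hsv[...,1]<50)&(hsv[...,2]>125)).astype(np.uint8)
    m=cv2.morphologyEx(m,cv2.MORPH_OPEN,np.ones((5,5)))
    for c in cv2.findContours(m,0,1)[0]:
        if cv2.contourArea(c)>400:
            e=cv2.fitEllipse(cv2.convexHull(c));print(np.round(e[0],1),np.round(e[1],1),ray(d,*e[0],.192).round(4))
d=dict(np.load("top0.npz"))
a=cv2.resize(d["img"][180:280,160:360],None,fx=4,fy=4,interpolation=cv2.INTER_CUBIC)
cv2.imwrite("pics/crop.png",a[:,:,::-1])
E
```

```text
top gauge [0.5005 0.1659 0.192 ] valve [ 0.534  -0.0227  0.184 ]
[-5005.4 -7378.7] [  540.1 18474.1] [-7.8863 -5.5784  0.192 ]
[276.1 275.3] [22.3 47.5] [0.4021 0.0467 0.192 ]
[241.1 216.9] [ 88.2 131.5] [0.5259 0.1194 0.192 ]
scene gauge [0.503  0.1718 0.192 ] valve [ 0.5383 -0.0102  0.184 ]
[326.5 240. ] [21.9 36. ] [0.5001 0.2097 0.192 ]
[317.3 228.8] [43.5 55.9] [0.502  0.1716 0.192 ]
[ 84.5 302.1] [103.6 296.6] [1.0427 0.0972 0.192 ]
[516.7  72.4] [ 16.5 105.5] [-0.3397 -0.0421  0.192 ]
[384.   21.3] [12.5 75. ] [-0.1519 -0.4689  0.192 ]
```

View pics/crop.png

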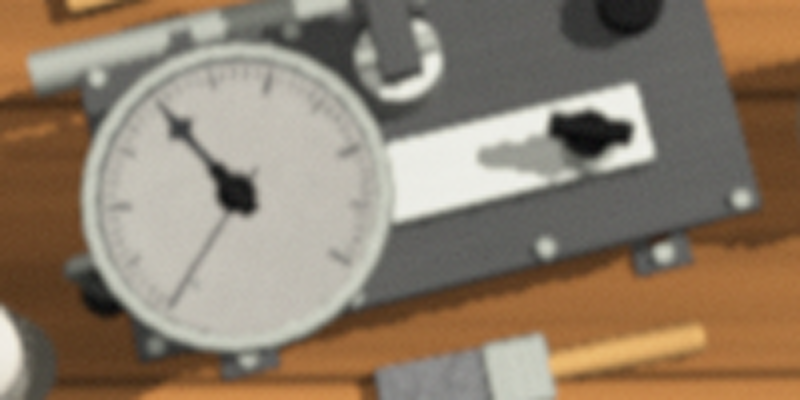

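Gauge, valve and zero-hand directions fit a pump yaw of about 13°. The peak hand is near 40° in world, with zero near 149°. I'll start by rising and turning clockwise.

Call:
{"op": "arm_command", "data": {
  "series": [
    [0, 0, 8.5, 0, 0, -0.04, -1],
    [0, 0, 8.5, 0, 0, -0.04, -1],
    [0, 0, 8.5, 0, 0, 0, -1],
    [0, 0, 8.5, 0, 0, 0, -1],
    [0, 0, 8.5, 0, 0, 0, -1]
  ]
}}

```text
time: 0.6
tool_pos: [0.2674, 0.5372, 0.2809]
orientation: [1.786, 2.584, -0.001]
wrist_force: [-0.4, -0.1, -0.2]
opening: 0.088
finger_force: 0.0
```

Call:
{"op": "arm_command", "data": {
  "series": [
    [0, 0, 8.5, 0, 0, 0, -1],
    [0, 0, 8.5, 0, 0, 0, -1],
    [0, 0, 8.5, 0, 0, 0, -1],
    [0, 0, 8.5, 0, 0, 0, -1],
    [0, 0, 8.5, 0, 0, 0, -1]
  ]
}}

```text
time: 1.1
tool_pos: [0.2673, 0.5371, 0.2805]
orientation: [2.601, 1.761, -0.002]
wrist_force: [-0.2, 0.7, 0.5]
opening: 0.0877
finger_force: 0.0
```

```bash
python3 - <<'E'
from h import *
D={n:dict(np.load(n+"0.npz")) for n in("top","scene")}
def tri(a,b):
    A=[];B=[]
    for n,(u,v) in(("top",a),("scene",b)):
        d=D[n];R=np.array(d["R"]);c=-R.T@d["t"];r=R.T@np.array([(u-d["cx"])/d["fx"],(v-d["cy"])/d["fy"],1]);r/=np.linalg.norm(r)
        M=np.eye(3)-np.outer(r,r);A.append(M);B.append(M@c)
    return np.linalg.solve(sum(A),sum(B))
# dark blobs: knob + hand in both views
for n,cs in(("top",((219,229,32),(307.5,212,14))),("scene",((317,229,24),(268,187,14)))):
    g=cv2.cvtColor(D[n]["img"],cv2.COLOR_RGB2GRAY)
    for u,v,r in cs:
        m=np.zeros_like(g);cv2.circle(m,(int(u),int(v)),r,1,-1);m&=(g<60).astype(np.uint8)
        k,l,s,c=cv2.connectedComponentsWithStats(m)
        i=1+s[1:,4].argmax();ys,xs=np.where(l==i)
        print(n,s[i],c[i].round(1))
d=D["top"]
# wing only, by opening, in metric top views at wing-top heights
for name,c,z,half in(("peak",(.501,.168),.218,.09),("valve",(.534,-.0227),.195,.04)):
    o=ortho(d,c,z,half,360);cv2.imwrite(f"pics/o_{name}.png",o[:,:,::-1])
o=[cv2.imread(f"pics/o_{k}.png") for k in("peak","valve")]
s=D["scene"]["img"][160:270,240:360,::-1]
cv2.imwrite("pics/three.png",cv2.resize(np.hstack(o+[cv2.resize(s,(393,360),interpolation=2)]),(800,260)))
print("tri gauge",tri((219.2,228.6),(317.3,228.8)))
E
```

```text
top [213 222  10  11  67] [218.1 227.2]
top [298 209  19  10 129] [306.6 213. ]
scene [313 217   9  15  79] [317.4 224.6]
scene [262 175  11  18 129] [267.  184.4]
tri gauge [0.50093055 0.1671887  0.18644843]
```

View pics/three.png

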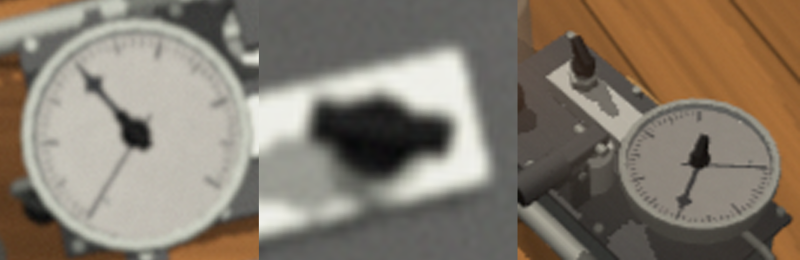

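The peak wing and its hand point about 40.8° in world; the gauge axis is near (0.501, 0.166). I'll finish the turn and move over the gauge.

Call:
{"op": "arm_command", "data": {
  "series": [
    [0, 0, 8.5, 0, 0, 0, -1],
    [0, 0, 8.5, 0, 0, 0, -1],
    [0, 0, 8.5, 0, 0.04, 0, -1],
    [0, 0, 1.9, -0.005, 0.04, 0, -1],
    [0, 0, 0, -0.01, 0.05, 0, -1]
  ]
}}

```text
time: 1.6
tool_pos: [0.3475, 0.4357, 0.2796]
orientation: [2.94, 1.105, -0.003]
wrist_force: [1.4, -0.1, -0.4]
opening: 0.0884
finger_force: 0.0
```

Call:
{"op": "arm_command", "data": {
  "series": [
    [0, 0, 0, -0.01, 0.05, 0, -1],
    [0, 0, 0, -0.01, 0.05, 0, -1],
    [0, 0, 0, -0.01, 0.05, 0, -1],
    [0, 0, 0, -0.01, 0.05, 0, -1],
    [0, 0, 0, -0.01, 0.05, 0, -1]
  ]
}}

```text
time: 2.1
tool_pos: [0.472, 0.2175, 0.2808]
orientation: [-2.941, -1.104, 0.001]
wrist_force: [0.9, 1.0, 0.3]
opening: 0.088
finger_force: 0.0
```

Call:
{"op": "arm_command", "data": {
  "series": [
    [0, 0, 0, 0, 0.04, 0, -1],
    [0, 0, 0, 0, 0.01, 0, -1],
    [0, 0, 0, 0, 0, 0, -1]
  ]
}}

```text
time: 2.4
tool_pos: [0.5049, 0.1808, 0.2803]
orientation: [-2.942, -1.1, 0.003]
wrist_force: [-0.8, 0.4, -0.3]
opening: 0.0876
finger_force: 0.0
```

Call:
{"op": "arm_command", "data": {
  "series": [
    [0, 0, 0, -0.0127, 0.0086, 0, -0.5],
    [0, 0, 0, 0, 0, 0.03, 0],
    [0, 0, 0, 0, 0, 0.025, 0.1],
    [0, 0, 0, 0, 0, 0, 0.1],
    [0, 0, 0, 0, 0, 0, 0.1]
  ]
}}

```text
time: 2.9
tool_pos: [0.4996, 0.1675, 0.2267]
orientation: [-2.94, -1.106, 0.0]
wrist_force: [-0.7, -0.4, 0.4]
opening: 0.0513
finger_force: 0.0
```

```bash
python3 - <<'E'
from rig import *
from h import *
s=sense();p=np.array(s["tool_pos"]);print(p,s["opening"])
ims=[]
for n,z in(("scene",p),("top",p)):
    d=get_image(n);np.savez(f"{n}1.npz",**d)
    u,v=map(int,proj(d,p));a=cv2.resize(np.ascontiguousarray(d["img"][v-45:v+45,u-45:u+45]),(400,400),interpolation=2)
    print(n,u,v,proj(d,p))
    for q,c in((p,(255,0,0)),(np.array([p[0],p[1],.218]),(0,255,0))):
        x,y=proj(d,q);cv2.circle(a,(int((x-u+45.5)*400/90),int((y-v+45.5)*400/90)),3,c,1)
    ims.append(a)
cv2.imwrite("pics/look1.png",np.hstack(ims)[:,:,::-1])
E
```

```text
[0.49961762 0.16752063 0.22671589] 0.05127454053345012
scene 318 218 (np.float64(318.0546562103993), np.float64(218.2810671734839))
top 216 226 (np.float64(216.21033895622185), np.float64(226.74437093385086))
```

View pics/look1.png

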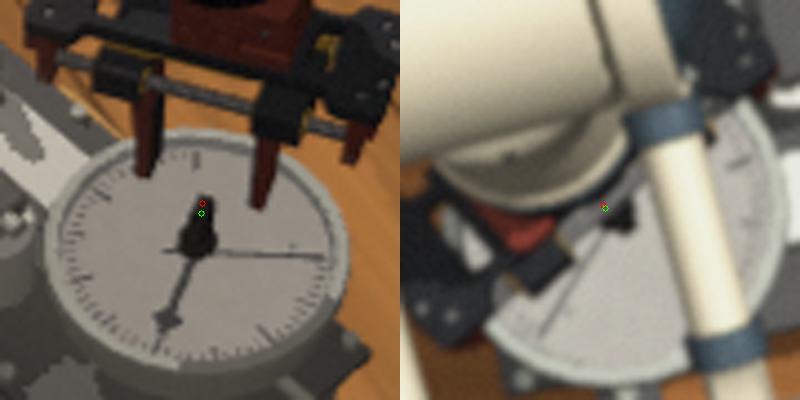

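The fingers straddle the knob, wing parallel between them. The tips' midpoint is at about (202,192) in the crop, with the wing top at (205,200), so it is centred within about 2 mm. I'll go down and close.

Call:
{"op": "arm_command", "data": {
  "series": [
    [0, 0, 0, 0, 0, 0.015, 0.1],
    [0, 0, 0, 0, 0, 0.013, 0.1],
    [0, 0, 0, 0, 0, 0, 0.4],
    [0, 0, 0, 0, 0, 0, 0.5],
    [0, 0, 0, 0, 0, 0, 0.6]
  ]
}}

```text
time: 3.5
tool_pos: [0.5008, 0.167, 0.199]
orientation: [2.941, 1.104, 0.002]
wrist_force: [0.1, 0.2, -0.3]
opening: 0.0194
finger_force: 0.0
```

Call:
{"op": "arm_command", "data": {
  "series": [
    [0, 0, 0, 0, 0, 0, 0.7],
    [0, 0, 0, 0, 0, 0, 1],
    [0, 0, 0, 0, 0, 0, 1],
    [0, 0, 0, 0, 0, 0, 1],
    [0, 0, 0, 0, 0, 0, 1]
  ]
}}

```text
time: 4.0
tool_pos: [0.5005, 0.1669, 0.1981]
orientation: [2.941, 1.104, -0.0]
wrist_force: [-0.1, 0.6, 0.5]
opening: 0.0007
finger_force: 0.0
```

```bash
python3 - <<'E'
from rig import *
from h import *
s=sense();p=np.array(s["tool_pos"]);print(p,s["opening"],s["wrist_force"],s["ft_torque"])
ims=[]
for n in("scene","top"):
    d=get_image(n)
    u,v=map(int,proj(d,p));a=cv2.resize(np.ascontiguousarray(d["img"][v-40:v+40,u-40:u+40]),(400,400),interpolation=2)
    x,y=proj(d,p);cv2.circle(a,(int((x-u+40.5)*5),int((y-v+40.5)*5)),3,(255,0,0),1)
    ims.append(a)
cv2.imwrite("pics/look2.png",np.hstack(ims)[:,:,::-1])
E
```

```text
[0.50052348 0.16689349 0.19814533] 0.000660954927089097 [-0.05384227  0.61173033  0.48494103] [0.01409133 0.103674   0.00559004]
```

View pics/look2.png

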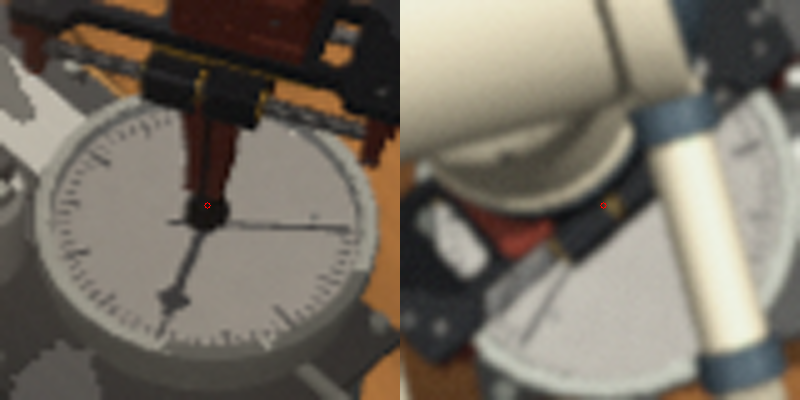

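```bash
python3 - <<'E'
from rig import *
from h import *
s=sense();p=np.array(s["tool_pos"])
d=get_image("scene");np.savez("scene2.npz",**d)
g=dict(np.load("scene0.npz"))
u,v=[int(round(t)) for t in proj(d,p)];print(u,v,proj(d,p),p)
for z in(.192,.198,.208,.218): print(z,proj(d,np.array([p[0],p[1],z])))
f=lambda D:cv2.resize(np.clip(D["img"][v-20:v+16,u-18:u+18].astype(float)*1.6,0,255).astype(np.uint8),(396,396),interpolation=0)
cv2.imwrite("pics/z.png",np.hstack([f(g),f(d)])[:,:,::-1])
E
```

```text
317 226 (np.float64(316.95477961333006), np.float64(225.60832335909203)) [0.50054295 0.16691824 0.19813374]
0.192 (np.float64(316.82365694234034), np.float64(227.15231139099947))
0.198 (np.float64(316.95190987418766), np.float64(225.6421149441559))
0.208 (np.float64(317.1678260064322), np.float64(223.0996718901435))
0.218 (np.float64(317.386488365232), np.float64(220.52489162928356))
```

View pics/z.png

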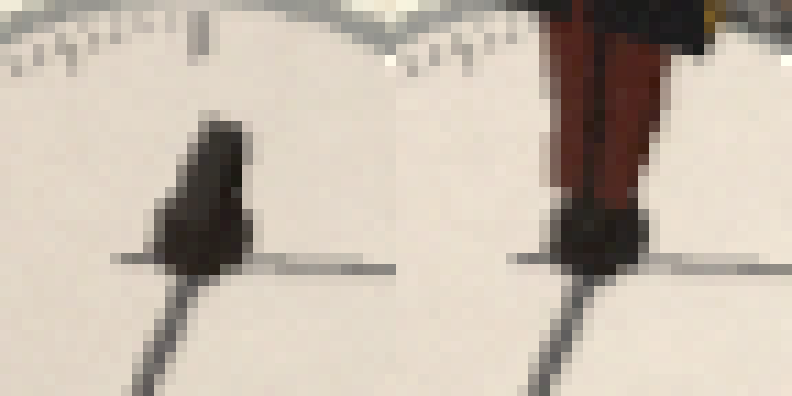

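The zoom shows the shut fingers ending on top of the wing, with their near edges at v≈224. At the reported TCP height they should end near v≈229, so the true tips are about 19 mm higher than reported. I'll open, then lower in small steps while watching the force.

Call:
{"op": "arm_command", "data": {
  "series": [
    [0, 0, 0, 0, 0, 0, 0],
    [0, 0, 0, 0, 0, 0, 0],
    [0, 0, 0, 0, 0, 0, 0],
    [0, 0, 0, 0, 0, 0.004, 0],
    [0, 0, 0, 0, 0, 0.004, 0]
  ]
}}

```text
time: 4.65
tool_pos: [0.5006, 0.1669, 0.1898]
orientation: [2.941, 1.104, 0.0]
wrist_force: [0.4, -0.3, -0.5]
opening: 0.0367
finger_force: 0.0
```

Call:
{"op": "arm_command", "data": {
  "series": [
    [0, 0, 0, 0, 0, 0.002, 0],
    [0, 0, 0, 0, 0, 0.002, 0],
    [0, 0, 0, 0, 0, 0, 0]
  ]
}}

```text
time: 4.95
tool_pos: [0.5004, 0.1669, 0.1856]
orientation: [-2.941, -1.104, 0.001]
wrist_force: [-1.0, 1.1, 0.3]
opening: 0.044
finger_force: 0.0
```

No contact at a reported 0.186, which is below the glass, so the height offset is real. I'll go 4 mm lower and close.

Call:
{"op": "arm_command", "data": {
  "series": [
    [0, 0, 0, 0, 0, 0.002, 0.2],
    [0, 0, 0, 0, 0, 0.002, 0.4],
    [0, 0, 0, 0, 0, 0, 0.5],
    [0, 0, 0, 0, 0, 0, 0.6],
    [0, 0, 0, 0, 0, 0, 0.7]
  ]
}}

```text
time: 5.45
tool_pos: [0.5006, 0.1669, 0.1822]
orientation: [2.941, 1.104, 0.0]
wrist_force: [0.3, 0.2, -0.0]
opening: 0.0141
finger_force: 0.0
```

Call:
{"op": "arm_command", "data": {
  "series": [
    [0, 0, 0, 0, 0, 0, 0.8],
    [0, 0, 0, 0, 0, 0, 0.9],
    [0, 0, 0, 0, 0, 0, 0.9]
  ]
}}

```text
time: 5.75
tool_pos: [0.5004, 0.167, 0.1823]
orientation: [-2.941, -1.104, 0.0]
wrist_force: [-1.2, 1.3, 0.9]
opening: 0.0096
finger_force: 30.0
```

Gripped the wing (opening 9.6 mm) with hardly any side force. I'll turn anticlockwise.

Call:
{"op": "arm_command", "data": {
  "series": [
    [0, 0, -5, 0, 0, 0, 0.9],
    [0, 0, -5, 0, 0, 0, 0.9],
    [0, 0, -5, 0, 0, 0, 0.9],
    [0, 0, -5, 0, 0, 0, 0.9],
    [0, 0, -5, 0, 0, 0, 0.9]
  ]
}}

```text
time: 6.25
tool_pos: [0.5009, 0.1667, 0.1823]
orientation: [2.629, 1.718, 0.001]
wrist_force: [0.9, -0.5, -0.8]
opening: 0.0097
finger_force: 30.0
```

Call:
{"op": "arm_command", "data": {
  "series": [
    [0, 0, -6, 0, 0, 0, 0.9],
    [0, 0, -6, 0, 0, 0, 0.9],
    [0, 0, -6, 0, 0, 0, 0.9],
    [0, 0, -6, 0, 0, 0, 0.9],
    [0, 0, -6, 0, 0, 0, 0.9]
  ]
}}

```text
time: 6.75
tool_pos: [0.5017, 0.1666, 0.1823]
orientation: [2.093, 2.339, 0.002]
wrist_force: [4.1, -0.6, -0.9]
opening: 0.0095
finger_force: 30.0
```

```bash
python3 -c "
from rig import *
s=sense();print(s['tool_pos'],s['orientation'],s['wrist_force'],s['ft_torque'],s['opening'],s['joint_pos'])"
```

```text
[0.50172774 0.16656073 0.18226736] [2.09349523 2.33932341 0.00245881] [ 4.06244592 -0.59838377 -0.8983557 ] [-0.14990642 -0.70253436  0.02162514] 0.009451823259236602 [ 2.56909526e-01 -1.06603251e-01  1.46074045e+00 -1.07950760e-03
  1.78488082e+00  1.45879506e-01]
```

Call:
{"op": "arm_command", "data": {
  "series": [
    [0, 0, -6, 0, 0, 0, 0.9],
    [0, 0, -6, 0, 0, 0, 0.9],
    [0, 0, -6, 0, 0, 0, 0.9],
    [0, 0, -6, 0, 0, 0, 0.9],
    [0, 0, -6, 0, 0, 0, 0.9]
  ]
}}

```text
time: 7.25
tool_pos: [0.5025, 0.1669, 0.1823]
orientation: [1.416, 2.8, 0.004]
wrist_force: [7.4, 1.8, -1.7]
opening: 0.0101
finger_force: 30.0
```

Call:
{"op": "arm_command", "data": {
  "series": [
    [0, 0, -5, 0, 0, 0, 0.9],
    [0, 0, -5, 0, 0, 0, 0.9],
    [0, 0, -4, 0, 0, 0, 0.9],
    [0, 0, -3, 0, 0, 0, 0.9],
    [0, 0, 0, 0, 0, 0, 0.9]
  ]
}}

```text
time: 7.75
tool_pos: [0.5028, 0.1672, 0.1823]
orientation: [0.99, 2.977, 0.004]
wrist_force: [9.3, 1.4, -2.4]
opening: 0.0099
finger_force: 30.0
```

```bash
python3 -c "
from rig import *
s=sense();print(s['tool_pos'],s['orientation'],s['wrist_force'],s['ft_torque'],s['opening'])"
```

```text
[0.50275108 0.1671764  0.18227447] [0.99000968 2.97667769 0.00393849] [ 9.29866118  1.43306346 -2.42567878] [ 0.29022304 -1.43836079 -0.0053871 ] 0.009885083438208174
```

Call:
{"op": "arm_command", "data": {
  "series": [
    [0, 0, -2, 0, 0, 0, 0.9],
    [0, 0, -2, 0, 0, 0, 0.9],
    [0, 0, -2, 0, 0, 0, 0.9]
  ]
}}

```text
time: 8.05
tool_pos: [0.5029, 0.1673, 0.1823]
orientation: [0.833, 3.024, 0.004]
wrist_force: [7.9, 2.7, -2.1]
opening: 0.0095
finger_force: 30.0
```

```bash
python3 -c "
from rig import *
s=sense();print(s['orientation'],s['wrist_force'],s['ft_torque'],s['opening'])"
```

```text
[0.83299572 3.02406239 0.00405008] [ 7.89766658  2.67906957 -2.09354037] [ 0.42014935 -1.46989002 -0.2804225 ] 0.009523644047662977
```

Call:
{"op": "arm_command", "data": {
  "series": [
    [0, 0, -2, 0, 0, 0, 0.9],
    [0, 0, -2, 0, 0, 0, 0.9]
  ]
}}

```text
time: 8.25
tool_pos: [0.5029, 0.1673, 0.1823]
orientation: [0.728, 3.051, 0.004]
wrist_force: [9.7, 3.3, -1.7]
opening: 0.0104
finger_force: 31.4
```

```bash
python3 -c "
from rig import *
s=sense();print(s['orientation'],s['wrist_force'],s['ft_torque'],s['opening'])"
```

```text
[0.72836293 3.05090097 0.00398876] [ 9.68799679  3.25816577 -1.69145409] [ 0.52428044 -1.47589531 -0.67855452] 0.010436908499921908
```

The moment jumped to -0.68 N·m about z, so the peak hand is against its stop, at about 148° as expected. I'll release and lift.

Call:
{"op": "arm_command", "data": {
  "series": [
    [0, 0, 0, 0, 0, 0, 0.3],
    [0, 0, 0, 0, 0, 0, 0],
    [0, 0, 0, 0, 0, 0, 0],
    [0, 0, 0, 0, 0, -0.03, 0],
    [0, 0, 0, 0, 0, -0.03, 0]
  ]
}}

```text
time: 8.75
tool_pos: [0.4998, 0.1667, 0.2417]
orientation: [-0.729, -3.053, 0.002]
wrist_force: [-0.0, -0.1, 0.4]
opening: 0.0431
finger_force: 0.0
```

Call:
{"op": "arm_command", "data": {
  "series": [
    [0, 0, 8.5, 0, 0, -0.01, 0],
    [0, 0, 8.5, 0, 0, 0, 0],
    [0, 0, 8.5, 0, 0, 0, 0],
    [0, 0, 8.5, 0, 0, 0, 0],
    [0, 0, 8.5, 0, 0, 0, 0]
  ]
}}

```text
time: 9.25
tool_pos: [0.5004, 0.1668, 0.2522]
orientation: [-1.796, -2.578, 0.0]
wrist_force: [-0.2, 0.7, -0.1]
opening: 0.044
finger_force: 0.0
```

Call:
{"op": "arm_command", "data": {
  "series": [
    [0, 0, 8.5, 0, 0, 0, 0],
    [0, 0, 8.5, 0, 0, 0, 0],
    [0, 0, 8.5, 0, 0, 0, 0],
    [0, 0, 3, 0, 0, 0, 0],
    [0, 0, 0, 0, 0, 0, 0]
  ]
}}

```text
time: 9.75
tool_pos: [0.5004, 0.1668, 0.2521]
orientation: [-2.369, -2.063, 0.001]
wrist_force: [-0.3, 0.4, 0.1]
opening: 0.044
finger_force: 0.0
```

Call:
{"op": "arm_command", "data": {
  "series": [
    [0, 0, 0, -0.045, 0.015, 0, 0],
    [0, 0, 0, -0.045, 0.015, 0, 0],
    [0, 0, 0, -0.045, 0.015, 0, 0],
    [0, 0, 0, -0.046, 0.015, 0, 0],
    [0, 0, 0, 0, 0, 0, 0]
  ]
}}

```text
time: 10.25
tool_pos: [0.5354, -0.0258, 0.2514]
orientation: [2.373, 2.057, -0.003]
wrist_force: [0.1, 0.9, -1.1]
opening: 0.0438
finger_force: 0.0
```

Call:
{"op": "arm_command", "data": {
  "series": [
    [0, 0, 0, 0, 0, 0.03, 0],
    [0, 0, 0, 0, 0, 0.03, 0],
    [0, 0, 0, 0, 0, 0, 0]
  ]
}}

```text
time: 10.55
tool_pos: [0.5331, -0.0199, 0.1872]
orientation: [-2.362, -2.061, 0.009]
wrist_force: [-0.9, -0.6, -0.1]
opening: 0.0439
finger_force: 0.0
```

```bash
python3 - <<'E'
from rig import *
from h import *
s=sense();p=np.array(s["tool_pos"]);print(p,s["orientation"])
ims=[]
for n,h in(("scene",30),("top",50)):
    d=get_image(n);np.savez(f"{n}3.npz",**d)
    g=(p[0],p[1],.195);u,v=map(int,proj(d,np.array(g)))
    a=cv2.resize(np.ascontiguousarray(d["img"][v-h:v+h,u-h:u+h]),(400,400),interpolation=2);k=200/h
    for z,c in((.195,(0,255,0)),(.166,(255,0,0))):
        x,y=proj(d,np.array([p[0],p[1],z]));cv2.circle(a,(int((x-u+h+.5)*k),int((y-v+h+.5)*k)),3,c,1)
    ims.append(a)
d=dict(np.load("scene3.npz"));a=cv2.resize(d["img"][195:265,275:360],(400,329),interpolation=2)
cv2.imwrite("pics/gauge.png",a[:,:,::-1])
cv2.imwrite("pics/look3.png",np.hstack(ims)[:,:,::-1])
E
```

```text
[ 0.53311315 -0.01992978  0.18721478] [-2.3623066  -2.06148729  0.00878572]
```

View pics/look3.png

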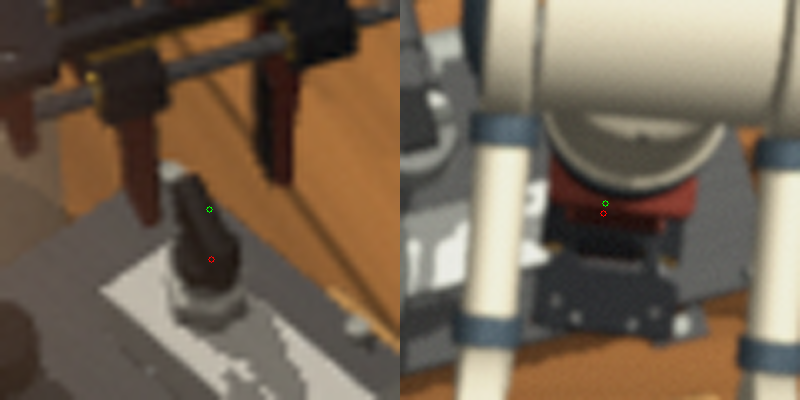

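In the scene crop the fingers straddle the valve wing. The tips' midpoint, dropped to wing height, is at about (213,221) and the wing top at about (200,208), so I need a few mm along -y and a little +x. Corrected on the way down.

Call:
{"op": "arm_command", "data": {
  "series": [
    [0, 0, 0, -0.003, 0.0015, 0.01, 0],
    [0, 0, 0, 0, 0, 0.01, 0],
    [0, 0, 0, 0, 0, 0.01, 0],
    [0, 0, 0, 0, 0, 0, 0.2],
    [0, 0, 0, 0, 0, 0, 0.4]
  ]
}}

```text
time: 11.15
tool_pos: [0.5361, -0.0237, 0.1618]
orientation: [-2.368, -2.064, 0.001]
wrist_force: [-0.2, -0.1, 0.7]
opening: 0.0309
finger_force: 0.0
```

Call:
{"op": "arm_command", "data": {
  "series": [
    [0, 0, 0, 0, 0, 0.002, 0.5],
    [0, 0, 0, 0, 0, 0, 0.6],
    [0, 0, 0, 0, 0, 0, 0.7],
    [0, 0, 0, 0, 0, 0, 0.8],
    [0, 0, 0, 0, 0, 0, 0.9]
  ]
}}

```text
time: 11.65
tool_pos: [0.5351, -0.0236, 0.1604]
orientation: [-2.367, -2.063, 0.003]
wrist_force: [-5.4, 0.6, 2.6]
opening: 0.0117
finger_force: 30.0
```

Gripped (11.7 mm). I'll turn clockwise.

Call:
{"op": "arm_command", "data": {
  "series": [
    [0, 0, 5, 0, -0.001, 0, 0.9],
    [0, 0, 6, 0, 0, 0, 0.9],
    [0, 0, 6, 0, 0, 0, 0.9],
    [0, 0, 6, 0, 0, 0, 0.9],
    [0, 0, 6, 0, 0, 0, 0.9]
  ]
}}

```text
time: 12.15
tool_pos: [0.533, -0.0228, 0.1604]
orientation: [-2.809, -1.399, 0.006]
wrist_force: [-10.2, 4.3, 3.5]
opening: 0.0118
finger_force: 30.0
```

Call:
{"op": "arm_command", "data": {
  "series": [
    [0, 0, 6, 0, 0, 0, 0.9],
    [0, 0, 6, 0, 0, 0, 0.9],
    [0, 0, 6, 0, 0, 0, 0.9],
    [0, 0, 6, 0, 0, 0, 0.9],
    [0, 0, 6, 0, 0, 0, 0.9]
  ]
}}

```text
time: 12.65
tool_pos: [0.5316, -0.021, 0.1604]
orientation: [-3.072, -0.626, 0.011]
wrist_force: [-16.6, 8.9, 6.0]
opening: 0.0113
finger_force: 30.0
```

```bash
python3 -c "
from rig import *
s=sense();print(s['orientation'],s['wrist_force'],s['ft_torque'],s['opening'])"
```

```text
[-3.07213145 -0.62604688  0.01137578] [-16.64306574   8.87419811   5.98658107] [1.62206273 2.9562717  0.15676353] 0.011333851629290584
```

About 10° remain. The side force is growing, so I'll relieve it while continuing.

Call:
{"op": "arm_command", "data": {
  "series": [
    [0, 0, 3, -0.001, -0.002, 0, 0.9],
    [0, 0, 3, -0.001, -0.002, 0, 0.9],
    [0, 0, 2, 0, 0, 0, 0.9],
    [0, 0, 2, 0, 0, 0, 0.9]
  ]
}}

```text
time: 13.05
tool_pos: [0.5313, -0.0202, 0.1604]
orientation: [-3.12, -0.358, 0.002]
wrist_force: [-4.0, 2.0, 1.4]
opening: 0.0117
finger_force: 30.0
```

```bash
python3 -c "
from rig import *
s=sense();print(s['orientation'],s['wrist_force'],s['ft_torque'],s['opening'])"
```

```text
[-3.12025990e+00 -3.58034038e-01  1.79797649e-03] [-3.98885635  2.00680765  1.39017702] [0.23553635 0.74972291 0.11181853] 0.011691187369003342
```

Call:
{"op": "arm_command", "data": {
  "series": [
    [0, 0, 2, 0, 0, 0, 0.9],
    [0, 0, 2, 0, 0, 0, 0.9]
  ]
}}

```text
time: 13.25
tool_pos: [0.5313, -0.0201, 0.1604]
orientation: [-3.131, -0.251, 0.002]
wrist_force: [-3.3, 1.4, 1.9]
opening: 0.0123
finger_force: 31.4
```

```bash
python3 -c "
from rig import *
s=sense();print(s['orientation'],s['wrist_force'],s['ft_torque'],s['opening'])"
```

```text
[-3.13071429e+00 -2.50574318e-01  2.08824110e-03] [-3.3333016   1.35680457  1.88925035] [0.22487176 0.80528919 0.7674433 ] 0.012325234335024688
```

The moment rose to 0.77 N·m, so the valve is on its stop at about 12°, matching the pump yaw. I'll release, lift and withdraw towards the robot for a check.

Call:
{"op": "arm_command", "data": {
  "series": [
    [0, 0, 0, 0, 0, 0, 0.3],
    [0, 0, 0, 0, 0, 0, 0],
    [0, 0, 0, 0, 0, 0, 0],
    [0, 0, 0, 0, 0, -0.04, 0],
    [0, 0, 0, 0, 0, -0.05, 0]
  ]
}}

```text
time: 13.75
tool_pos: [0.5307, -0.0207, 0.2479]
orientation: [-3.131, -0.251, 0.01]
wrist_force: [1.0, -0.6, -0.0]
opening: 0.0435
finger_force: 0.0
```

Call:
{"op": "arm_command", "data": {
  "series": [
    [0, 0, 0, 0, 0, -0.05, 0],
    [0, 0, 0, -0.04, 0, 0, 0],
    [0, 0, 0, -0.04, 0.04, 0, 0],
    [0, 0, 0, -0.04, 0.05, 0, 0],
    [0, 0, 0, -0.04, 0.05, 0, 0]
  ]
}}

```text
time: 14.25
tool_pos: [0.413, -0.1556, 0.3005]
orientation: [3.131, 0.253, 0.002]
wrist_force: [1.5, -0.6, -0.4]
opening: 0.0436
finger_force: 0.0
```

Call:
{"op": "arm_command", "data": {
  "series": [
    [0, 0, 0, 0, 0.05, 0, 0],
    [0, 0, 0, 0, 0.05, 0, 0],
    [0, 0, 0, 0, 0.05, 0, 0],
    [0, 0, 0, 0, 0, 0, 0],
    [0, 0, 0, 0, 0, 0, 0]
  ]
}}

```text
time: 14.75
tool_pos: [0.4375, -0.3036, 0.299]
orientation: [-3.13, -0.247, 0.003]
wrist_force: [-0.7, 0.5, -0.3]
opening: 0.0437
finger_force: 0.0
```

```bash
python3 - <<'E'
from rig import *
from h import *
d=get_image("top");e=get_image("scene")
a=cv2.resize(d["img"][170:290,130:430],(800,320),interpolation=2)
b=cv2.resize(e["img"][130:340,190:400],(280,280),interpolation=2);c=cv2.resize(e["img"][170:260,240:360],(373,280),interpolation=2)
w=np.zeros((280,800,3),np.uint8);w[:,:280]=b;w[:,290:663]=c
cv2.imwrite("pics/end.png",np.vstack([a,w])[:,:,::-1])
E
```

```text
(no output)
```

View pics/end.png

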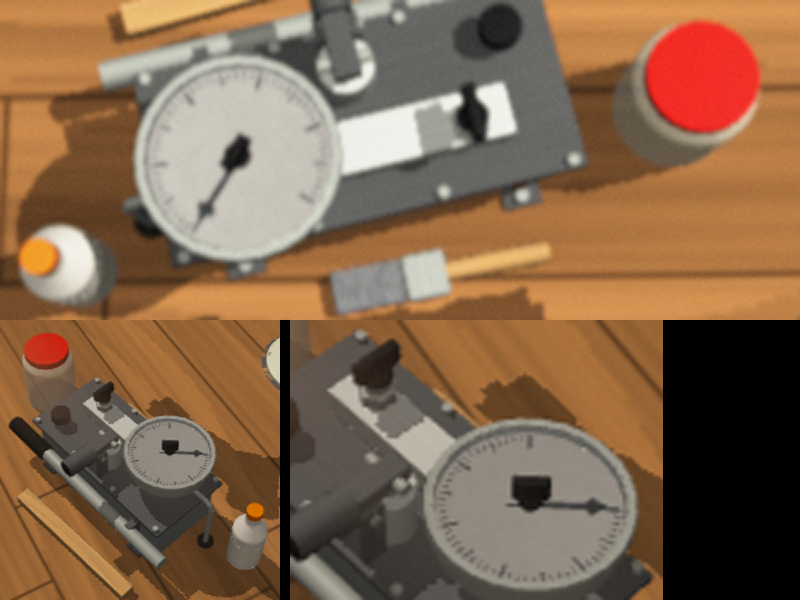

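The peak hand now covers the pressure hand at zero. The valve wing lies across the bar, along the pump's x axis, so it is closed. The jar, glue, caul and brush are undisturbed and the arm is clear.

```bash
python3 -c "
from rig import *
print(close_job())"
```

```text
the job is handed in; nothing more can be done
None
```

The pump is ready: I wound the peak hand back to its zero stop, then closed the release valve fully; nothing else on the bench moved, and the job was handed in about 15 s into the 64 s limit.

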